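# Snap the vented guard onto the glovebox filter housing

### The arm

A 6-joint arm with a two-finger parallel gripper is mounted at the origin on the work surface. World frame = base frame: x ahead of the robot, y to its left, z up, the work surface at z = 0. Lengths are in m, angles in rad, forces in N, time in s.
With the tool pointing down it reaches from about 0.375 to 0.925 m from the base axis. Payload 5.7 kg.
Tool frame: the origin (TCP) lies midway between the tips of the shut fingers; the grasp point (between the pads) lies 19 mm behind it; z points along the fingers, x is the direction in which the jaws open and shut, and the axes are right-handed (so a half turn about z gives the same grasp; the last joint's range is limited). The gripper opens to 88 mm and grips with 3 to 60 N. Pads are 20 mm wide; open, the fingers measure 115 mm over their backs; the gripper's body (75 mm by 178 mm) begins 61 mm behind the grasp point.
Start: joints at [0.998, 0.359, 1.51, -0, 1.272, -0.115], TCP at [0.265, 0.538, 0.223] pointing down, gripper open.
Joint ranges: [-2.97, 2.97], [-1.01, 2.36], [0.21, 2.38], [-0.96, 4.11], [0.2, 2.71], [-2.98, 2.98]. Speed limits (rad/s): [2.39, 2.39, 3.14, 3.14, 3.14, 3.14].

### API

Orientations are given as a unit quaternion [x, y, z, w].
In Python, from bench import move_ptp, servo_line, goto_joints, move_gripper, sleep, inverse_kinematics, capture, PlanningError, close_job, spot_in, silhouettes, current_clock, current_joint_pos, current_qvel, current_joint_torque, current_position, current_orientation, current_force, current_torque, current_finger_gap gives the robot as it stands. Calls block until the motion is done:
- move_ptp(position, orientation): joint-space move of the TCP to a pose.
- servo_line(position, orientation=None, rate=0.15, contact_N=None): straight line of the TCP; orientation=None keeps the orientation; rate is the mean speed in m/s. With contact_N (N) it stops when the force on the tool has changed by that much, and returns True; else False.
- goto_joints(angles): joint-space move.
- move_gripper(opening): finger opening in m; the grip force is fixed at half the most; returns when the fingers have stopped.
- sleep(seconds).
- inverse_kinematics(position, orientation): joint angles nearest the present ones, or None.
- capture(name): name is "scene" or "top"; returns a dict with "image" (420x560x3 uint8, blue, green, red), "range_z" (420x560 float32, m along the optical axis (not along the pixel's ray), 0 where there is no reading), "intrinsics" (3x3 intrinsics, pixels), "k1" (the pictures are not rectified: a ray, as slopes to the right and down, at radius r is drawn at 1 + k1 r^2 times it, then the intrinsics apply), "R" (3x3) and "t" (3): a world point X has camera coordinates R X + t. Camera axes: x right, y down, z forward; pixel columns grow to the right and rows downward; lengths in m; the calibration is good to about 2 mm. A picture is of the moment at which its call begins.
A pose or a line that the arm cannot do raises PlanningError and nothing moves.
- close_job(): hands the job in, once; it reports no verdict.
Trained networks look in the newest picture that a camera, given by its name, has taken for a name from the list of things; names that differ only in an ending like _2 or _b are one class to them, and where a whole thing is asked for, a point or a joint stands for the part that bears it (a point fixed in the world has none). Each returns a list of dicts, best first, with "conf" (0 to 1); they miss things now and then, are a little off and sometimes report something else, mostly with a low value. They report only what shows in the picture. A call takes as long as a camera call.
- spot_in(camera, query): "xy" ([column, row] in pixels, amid what is visible of it).
- silhouettes(camera, query): "region" (420x560 bool, what is visible of it) and "xy" ([column, row] in pixels, amid what is visible of it).
Readings, each from a call of its own:
- current_clock(): time.
- current_joint_pos(): joint angles.
- current_qvel(): joint speeds.
- current_joint_torque(): joint torques, N m.
- current_position(): TCP position.
- current_orientation(): TCP orientation.
- current_force(): force on the tool from outside, world axes, zero at the start.
- current_torque(): the same for the moment, N m.
- current_finger_gap(): finger opening in m.
Only numpy, scipy, OpenCV 4.12 (cv2) and the standard library are available. Lean on these libraries where they do the work, as an engineer would, in place of code of your own. Each camera call takes 0.05 s, during which the arm holds its last target.

### The job

Pick up the slotted white filter guard by its rib, set it squarely over the open filter housing and press it straight down until the clip arms at both ends have snapped under the rim and it sits flush and level. The height of the housing is not known exactly, so feel your way down; the plastic is brittle, so stop pushing once it has clicked home and never press it on harder than 40 N. Leave everything else on the bench where it is.

Things in the scene. Friction and masses are not known exactly. Their poses are not given: they have to be found in the camera images.
- guard_grip (a point): centre of the rib on the loose guard (white plastic, 0.14 kg, slotted plate 140 (x) x 91 (y) x 5 mm). The rib is 60 mm long (x), 16 mm thick (y), 30 mm high, on the plate's middle; this point is half-way up it, 15 mm above the plate's top. The guard starts standing on the bench on its clip arms, z up, with this point 43 mm up
- guard_seat (a point): the middle of the underside of the guard's plate, 20 mm below guard_grip, same axes: it lies on the housing's rim when the guard is home. Along both y sides a flared skirt hangs 18 mm down; it fits round the housing with 2.5 mm of play each side. The guard may go on either way round (turned by pi)
- clip_tip (a point): lower inner edge of the rigid clip arm at the guard's +x end, 64 mm from the middle, 23 mm below guard_seat; a like arm is at the -x end. Arms are 30 mm wide. A wedge tooth on the inner face slopes in from this edge to its crest, 58 mm from the middle and 13 mm above the tip, so there is 3 mm of play lengthways as the tips meet the lips
- foot: fixed aluminium foot plate, 140 (x) x 100 (y) x 8 mm; origin under its centre, on the bench, x along its length. The open white filter housing, 110 (x) x 76 (y) x 45 mm, stands straight over it, same axes, on a screw column set to any height: its rim, where the guard's plate comes to rest, is 85 to 115 mm above the bench; find it by feel. It gives about 1 mm per 12 N
- seal (a joint): travel (m) of the black rubber seal frame in the mouth of the housing: 0 untouched, standing 5 mm proud of the rim; about 0.0045 when the guard is clipped home on the rim. It is sprung (2 to 6 N) and damped, and pushes the guard up again if the clips have not caught
- lip_a (a joint): travel inwards (m) of the polished steel lip at the housing's +x end; 0 at rest, another at -x. Lips are 44 mm wide, 4 mm high, stand 6 mm out of the end walls with their tops 4 mm below the rim, and are sprung. Teeth meet them with the plate 12.5 mm above the rim; resistance grows over 6 mm to 14 to 20 N, drops, may rise to 12 N again, drops as the teeth snap under, then rises steeply
- blank_plate: bystander: larger flat white blanking plate, 115 x 170 x 6 mm, with a similar rib but no clip arms and no slots; origin under its centre
- vial: bystander: small amber glass vial, 24 mm diameter, 50 mm tall; origin under its centre
- wash_bottle: bystander: white bottle, 66 mm diameter, 150 mm tall; origin under its centre
- beaker: bystander: glass beaker, 68 mm diameter, 90 mm tall; origin under its centre
- screwdriver: bystander: screwdriver with black handle, 200 mm long, lying; origin under its middle, x axis to its tip
- jar: bystander: amber jar, 60 mm diameter, 75 mm tall; origin under its centre
- spanner: bystander: steel spanner, 180 mm long, lying flat; origin under its middle, x axis along it

How it is judged:
On the way, in this order (a step that is already met when the one before it is completed fails the run):
1. the guard is lifted clear of the bench (height (world z) of guard_grip above 0.1 m and contact force between guard and the fingers above 1 N), for 0.1 s.
2. the guard is snapped on: flush, level and straight on the rim (value of joint seal above 0.0035 m and horizontal distance between guard_seat and foot below 0.005 m and angle between the x axis of guard_seat and the x axis of foot, either way round below 0.06 rad and angle between guard_seat's own z axis and vertical below 0.02 rad and linear speed of guard below 0.02 m/s), for 0.2 s.
At the end, for the whole second after the job is handed in: the guard stays snapped on by itself: plate within 1.5 mm of the rim (seal pressed in by over 3.5 mm), centred over the foot within 5 mm, along the housing within 0.06 rad (either way round), level within 0.02 rad, and at rest (all of step 2); the robot touches nothing.
It fails at once if the guard and the housing press on each other with more than 40 N (contact force between guard and foot above 40 N).
It fails at once if one of the other things on the bench is moved by more than 20 mm (distance of any of blank_plate, vial, wash_bottle, beaker, screwdriver, jar, spanner from where it was at the start of the episode above 0.02 m).
It also fails if it takes over 51 s, if anything falls off the work surface, if the arm or the gripper's body presses on something with over 40 N, if the wrist force passes 120 N, or if a joint passes its speed limit or range.

## Working session

There is one attempt and no reset: what is moved stays moved. The work goes in short steps, each a Python script; the robot and the scene stay as the last script left them, time stands still between calls to the robot, and variables do not carry over. Pictures are saved under pics/ and viewed, and the job is handed in when it is done.

```bash
ls; mkdir -p pics
python3 - <<'E'
from bench import *
import cv2,numpy as np,pickle
print(current_clock(),current_position(),current_orientation(),current_force(),current_finger_gap())
for n in ("scene","top"):
    c=capture(n); cv2.imwrite(f"pics/{n}0.png",c["image"]); pickle.dump(c,open(f"{n}0.pkl","wb"))
    print(n,c["intrinsics"].tolist(),c["k1"],c["R"].tolist(),c["t"].tolist())
    for q in ("guard_grip","foot","blank_plate"):
        r=silhouettes(n,q)
        print(q,[(round(x["conf"],2),np.round(x["xy"]).tolist(),int(x["region"].sum())) for x in r])
        pickle.dump(r,open(f"{n}0_{q}.pkl","wb"))
        print(" spot",[(round(x["conf"],2),np.round(x["xy"]).tolist()) for x in spot_in(n,q)])
print(current_clock())
E
```

```text
pics
0.0 [0.26481196 0.53764155 0.22181154] [ 8.49103403e-01  5.28225872e-01 -8.26724353e-04  3.94047501e-04] [ 0.77056709  0.01372209 -0.51779356] 0.08801188440571893
scene [[516.9183932372786, 0.0, 283.5931753134959], [0.0, 516.9183932372786, 215.50241274358942], [0.0, 0.0, 1.0]] 0.0009837822194420807 [[0.8395568506719076, 0.5430893050541791, -0.014081946798531683], [0.2790533696534973, -0.45333608615580123, -0.8465315173541786], [-0.4661260681134413, 0.7067817199989743, -0.5321523173870379]] [-0.5089145620342723, -0.09619621942838039, 1.936332097956157]
guard_grip [(0.82, [221.0, 269.0], 1148)]
 spot [(0.83, [221.0, 269.0]), (0.16, [293.0, 283.0])]
foot [(0.76, [314.0, 192.0], 1352)]
 spot [(0.57, [314.0, 191.0])]
blank_plate [(0.78, [343.0, 239.0], 1192)]
 spot [(0.84, [345.0, 240.0])]
top [[521.4781775298235, 0.0, 276.3847392857619], [0.0, 521.4781775298235, 200.4264266945377], [0.0, 0.0, 1.0]] 0.05085833881079172 [[0.008740652570569978, -0.9999541107822337, 0.0039213929097998675], [-0.9941869692244822, -0.009110952809076932, -0.10728122278921501], [0.10731202736356725, -0.002960889836385856, -0.9942209824352419]] [0.0018376655150080376, 0.6223572892977426, 1.3589722039403476]
guard_grip [(0.84, [370.0, 226.0], 1823), (0.21, [192.0, 231.0], 55)]
 spot [(0.68, [370.0, 227.0])]
foot [(0.7, [193.0, 216.0], 1950)]
 spot [(0.96, [192.0, 218.0])]
blank_plate [(0.84, [247.0, 146.0], 2500)]
 spot [(0.6, [249.0, 146.0])]
0.7
```

View pics/scene0.png

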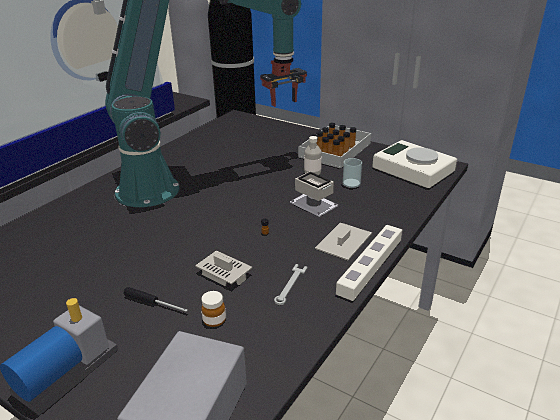

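View pics/top0.png

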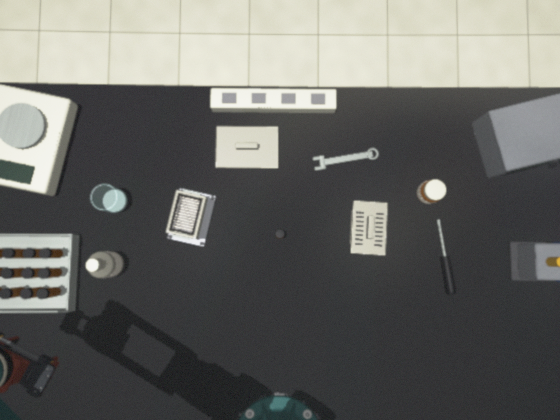

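The scene view shows the guard at about (221,269), the housing on its column at (314,190) and the blank plate at (343,240). In the top view the guard is at (370,228), the housing at (190,216) and the vial at (280,234) between them.

```bash
cat > hp.py <<'E'
import numpy as np,cv2,pickle
def unproj(c,uv,z):
    K=c["intrinsics"];uv=np.asarray(uv,float)
    d=(uv-[K[0,2],K[1,2]])/[K[0,0],K[1,1]]
    u=d.copy()
    for _ in range(8):
        r2=(u**2).sum(-1,keepdims=True); u=d/(1+c["k1"]*r2)
    p=np.concatenate([u,np.ones(u.shape[:-1]+(1,))],-1)
    return p,u
def world(c,uv,z):
    p,_=unproj(c,uv,z); return (p*np.asarray(z)[...,None]-c["t"])@c["R"]
def onplane(c,uv,h):
    p,_=unproj(c,uv,None); d=p@c["R"]; o=-c["R"].T@c["t"]
    s=(h-o[2])/d[...,2]; return o+s[...,None]*d
def cloud(c,mask):
    v,u=np.nonzero(mask&(c["range_z"]>0)); uv=np.stack([u,v],1)
    return world(c,uv,c["range_z"][v,u]),uv
E
python3 - <<'E'
from hp import *
for n in ("top","scene"):
    c=pickle.load(open(f"{n}0.pkl","rb"))
    for q in ("guard_grip","foot","blank_plate"):
        m=pickle.load(open(f"{n}0_{q}.pkl","rb"))[0]["region"]
        k=cv2.dilate(m.astype(np.uint8),np.ones((7,7)))>0
        P,uv=cloud(c,k)
        print(n,q,len(P),"zhist",np.histogram(P[:,2],bins=np.arange(-.01,.14,.005))[0])
        for lo,hi in ((.02,.037),(.045,.075),(.003,.015),(.08,.125)):
            s=(P[:,2]>lo)&(P[:,2]<hi)
            if s.sum()>20:
                Q=P[s]; r=cv2.minAreaRect(Q[:,:2].astype(np.float32)*1000)
                print("  ",lo,hi,s.sum(),"mean",Q.mean(0).round(4),"med z",np.median(Q[:,2]).round(4),"rect",np.round(r[0],1),np.round(r[1],1),round(r[2],1))
    for name,(x,y) in {"g":(370,228),"f":(190,216)}.items() if n=="top" else {"g":(222,268),"f":(314,190)}.items():
        w=45; im=c["image"][y-w:y+w,x-w:x+w]
        cv2.imwrite(f"pics/{n}_{name}_crop.png",cv2.resize(im,None,fx=6,fy=6,interpolation=cv2.INTER_CUBIC))
E
```

```text
top guard_grip 2394 zhist [ 18 194 302  69  21   4 138 874 562  49   6   8  16  84  45   4   0   0
   0   0   0   0   0   0   0   0   0   0   0   0]
   0.02 0.037 1608 mean [ 0.5522 -0.2383  0.029 ] med z 0.029 rect [ 553.1 -239.5] [ 92.4 139.7] 86.9
   0.045 0.075 157 mean [ 0.5524 -0.238   0.0581] med z 0.0582 rect [ 552.5 -238.6] [17.2 58.4] 86.8
   0.003 0.015 188 mean [ 0.5523 -0.2343  0.0057] med z 0.0049 rect [ 554.2 -241.7] [112.4 159.3] 86.6
top foot 2601 zhist [ 22 239 364 324 153   7   0   0   0   0   0   0   4  24  19  49 269 271
 149  39  86 256 247  77   2   0   0   0   0   0]
   0.045 0.075 365 mean [0.5763 0.2351 0.0704] med z 0.0719 rect [578.7 233.3] [ 70.8 106.7] 77.7
   0.003 0.015 610 mean [0.5657 0.2168 0.0077] med z 0.0075 rect [579.1 240.7] [125.7 159.1] 78.9
   0.08 0.125 856 mean [0.5785 0.2355 0.0961] med z 0.098 rect [578.7 236.7] [ 77.7 122. ] 77.7
top blank_plate 3156 zhist [  22  273 1046 1334  312   17   10   38   78   25    1    0    0    0
    0    0    0    0    0    0    0    0    0    0    0    0    0    0
    0    0]
   0.02 0.037 141 mean [0.772
[... 793 characters left out ...]
55 0.2792 0.0261] med z 0.0244 rect [527.4 319.6] [ 49.1 254.2] 30.8
   0.045 0.075 249 mean [0.5917 0.2134 0.064 ] med z 0.0644 rect [581.7 233.2] [ 81.7 117. ] 76.8
   0.003 0.015 416 mean [0.5821 0.2332 0.0068] med z 0.0064 rect [547.5 303.7] [167. 321.] 25.2
   0.08 0.125 418 mean [0.5846 0.2272 0.0928] med z 0.094 rect [579.8 234.9] [ 84.6 131.1] 77.7
scene blank_plate 1792 zhist [ 58 509 762 348  18  12  19  41  24   1   0   0   0   0   0   0   0   0
   0   0   0   0   0   0   0   0   0   0   0   0]
   0.02 0.037 85 mean [0.7758 0.0852 0.0276] med z 0.0276 rect [774.7  88.5] [18.2 63.9] 0.9
   0.003 0.015 704 mean [0.7791 0.0805 0.0053] med z 0.0051 rect [775.   86.7] [125.8 179.7] 4.4
```

Run:
```python
import cv2,numpy as np
cv2.imwrite("pics/crops.png",np.vstack([np.hstack([cv2.resize(cv2.imread(f"pics/{n}_{k}_crop.png"),(390,290)) if 0 else cv2.resize(cv2.imread(f"pics/{n}_{k}_crop.png"),(300,300)) for k in "gf"]) for n in ("top","scene")]))
```

```text
(no output)
```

View pics/crops.png

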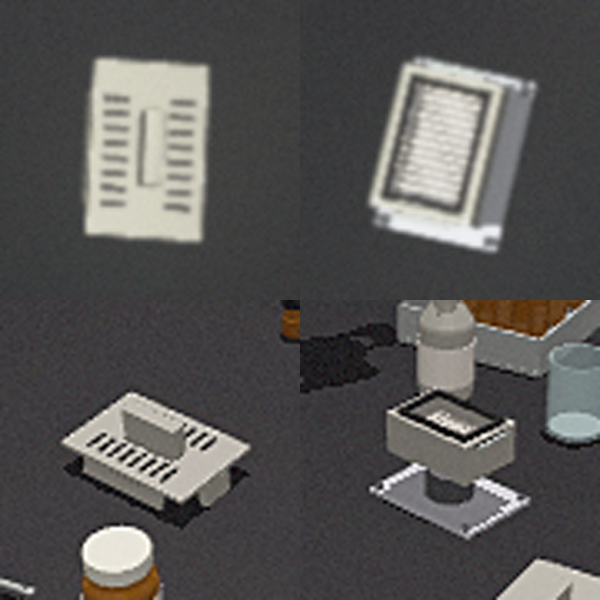

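```bash
cat >> hp.py <<'E'
from scipy.optimize import least_squares
from scipy.ndimage import map_coordinates
def proj(c,X):
    p=X@c["R"].T+c["t"]; u=p[:,:2]/p[:,2:]; r2=(u**2).sum(1,keepdims=True)
    K=c["intrinsics"]; return u*(1+c["k1"]*r2)*[K[0,0],K[1,1]]+[K[0,2],K[1,2]]
def rectpts(cx,cy,yaw,h,L,W,n=25,margin=.12):
    t=np.linspace(-1+margin*2,1-margin*2,n)
    e=[np.stack([t*L/2,0*t+s*W/2],1) for s in(1,-1)]+[np.stack([0*t+s*L/2,t*W/2],1) for s in(1,-1)]
    Rm=np.array([[np.cos(yaw),-np.sin(yaw)],[np.sin(yaw),np.cos(yaw)]])
    out=[]
    for q,nrm in zip(e,[(0,1),(0,-1),(1,0),(-1,0)]):
        xy=q@Rm.T+[cx,cy]; nn=Rm@np.array(nrm)
        out.append((np.c_[xy,np.full(n,h)],np.r_[nn,0]))
    return out
def edgefit(c,img,x0,h,L,W,search=6.,sign=-1,edges=(0,1,2,3),iters=6,verbose=True):
    """fit rect (x,y,yaw) at height h by gradient scans; sign -1: bright inside"""
    x=np.array(x0,float); K=np.arange(-search,search+.01,.2)
    for it in range(iters):
        A=[];off=[]
        for k,(P,n) in enumerate(rectpts(*x,h,L,W)):
            if k not in edges: continue
            a=proj(c,P); b=proj(c,P+n*.002); d=(b-a); mm=np.linalg.norm(d,axis=1)/2.; d/=np.linalg.norm(d,axis=1,keepdims=True)
            s=a[:,None]+d[:,None]*K[None,:,None]
            v=map_coordinates(img,[s[...,1],s[...,0]],order=1)
            v=v.mean(0)  # whole edge profile
            v=cv2.GaussianBlur(v[None].astype(np.float32),(0,0),3)[0]
            g=sign*np.gradient(v); j=int(np.argmax(g))
            w=np.clip(g[max(0,j-4):j+5],0,None); o=(w*K[max(0,j-4):j+5]).sum()/w.sum()
            # per-half offsets for yaw
            for sl in (slice(0,9),slice(8,17),slice(16,25)):
                v2=map_coordinates(img,[s[sl,:,1],s[sl,:,0]],order=1).mean(0)
                v2=cv2.GaussianBlur(v2[None].astype(np.float32),(0,0),3)[0]; g2=sign*np.gradient(v2)*np.exp(-((K-o)/1.5)**2)
                j=int(np.argmax(g2)); w=np.clip(g2[max(0,j-4):j+5],0,None); o2=(w*K[max(0,j-4):j+5]).sum()/w.sum()
                pm=P[sl].mean(0); A.append((pm,n,o2/mm[sl].mean()*1e-3)); 
            off.append(round(o/mm.mean(),2))
        J=[];r=[]
        for pm,n,o in A:
            J.append([n[0],n[1],n[1]*(pm[0]-x[0])-n[0]*(pm[1]-x[1])]); r.append(o)
        dx=np.linalg.lstsq(np.array(J),np.array(r),rcond=None)[0]; x=x+dx; search_now=search
        if it==1: K=np.arange(-3,3.01,.2)
    if verbose: print("   edge offs(mm outward; +y,-y,+x,-x)",off,"->",x[:2].round(4),np.degrees(x[2]).round(2))
    return x
def avgcap(capture,n,N):
    cs=[capture(n) for _ in range(N)]; c=cs[0]
    d=np.array([q["range_z"] for q in cs]); d[d==0]=np.nan
    c["avg"]=np.mean([q["image"].astype(float) for q in cs],0); c["range_z"]=np.nan_to_num(np.nanmedian(d,0))
    return c
E
python3 - <<'E'
from bench import *
from hp import *
for n in ("top","scene"):
    c=avgcap(capture,n,8); pickle.dump(c,open(f"{n}1.pkl","wb")); g=c["avg"].mean(2)
    print(n,"guard");
    for h in (.028,.0255): edgefit(c,g,(.5528,-.239,np.radians(-3.1)),h,.140,.091)
    edgefit(c,g,(.5528,-.239,np.radians(-3.1)),.058,.060,.016,search=3)
    # rim height from depth: ring of housing top
    f=(.5787,.2362,np.radians(-12.3))
    P,uv=cloud(c,np.ones(g.shape,bool)); co,si=np.cos(f[2]),np.sin(f[2])
    q=(P[:,:2]-f[:2])@np.array([[co,-si],[si,co]])
    s=(abs(q[:,0])<.053)&(abs(q[:,1])<.036)&((abs(q[:,0])>.049)|(abs(q[:,1])>.033))&(P[:,2]>.08)
    s2=(abs(q[:,0])<.046)&(abs(q[:,1])<.029)&((abs(q[:,0])>.038)|(abs(q[:,1])>.022))&(P[:,2]>.08)
    fl=(abs(P[:,0]-.5787)<.12)&(abs(P[:,1]-.4)<.0)
    print("rim z",np.percentile(P[s,2],[25,50,75]),"seal z",np.percentile(P[s2,2],[25,50,75]) if s2.any() else None)
    s3=(abs(P[:,0]-.45)<.03)&(abs(P[:,1]+.0)<.06); print("bench z",np.median(P[s3,2]))
    for h in (.095,.100): print("rim h",h); edgefit(c,g,f,h,.110,.076,search=4)
    print("foot top"); edgefit(c,g,f,.008,.140,.100,search=4,edges=(0,1,2,3))
print(current_clock())
E
```

```text
top guard
   edge offs(mm outward; +y,-y,+x,-x) [np.float64(0.57), np.float64(0.57), np.float64(0.52), np.float64(0.51)] -> [ 0.5531 -0.239 ] -3.33
   edge offs(mm outward; +y,-y,+x,-x) [np.float64(1.05), np.float64(0.57), np.float64(0.54), np.float64(0.55)] -> [ 0.5533 -0.2395] -3.16
   edge offs(mm outward; +y,-y,+x,-x) [np.float64(-0.99), np.float64(-0.54), np.float64(-2.77), np.float64(-2.67)] -> [ 0.5538 -0.2398] 0.22
rim z [0.09740522 0.0984594  0.09929496] seal z [0.10156112 0.10334272 0.10441352]
bench z 0.0005521059064485872
rim h 0.095
 ** On entry to DLASCL parameter number  4 had an illegal value
 ** On entry to DLASCL parameter number  4 had an illegal valuehp.py:45: RuntimeWarning: invalid value encountered in scalar divide
  w=np.clip(g[max(0,j-4):j+5],0,None); o=(w*K[max(0,j-4):j+5]).sum()/w.sum()
Traceback (most recent call last):
  File "hp.py", line 56, in edgefit
    dx=np.linalg.lstsq(np.array(J),np.array(r),rcond=None)[0]; x=x+dx; search_now=search
       ~~~~~~~~~~~~~~~^^^^^^^^^^^^^^^^^^^^^^^^^^^^^^^^^^^^
numpy.linalg.LinAlgError: SVD did not converge in Linear Least Squares
```

```bash
sed -i 's/w.sum(); o2/X/; s#\.sum()/w\.sum()#.sum()/max(w.sum(),1e-9)#g' hp.py
python3 - <<'E'
from hp import *
from bench import *
top=pickle.load(open("top1.pkl","rb"))
sc=avgcap(capture,"scene",8); pickle.dump(sc,open("scene1.pkl","wb"))
f=(.5787,.2362,np.radians(-12.3))
tiles=[]
for n,c in (("top",top),("scene",sc)):
    g=c["avg"].mean(2)
    if n=="scene":
        print("guard scene"); edgefit(c,g,(.5528,-.239,np.radians(-3.1)),.028,.140,.091); edgefit(c,g,(.5528,-.239,np.radians(-3.1)),.028,.140,.091,edges=(0,3))
    for h in (.096,.099): print(n,"rim h",h); x=edgefit(c,g,f,h,.110,.076,search=3)
    print("foot top"); y=edgefit(c,g,f,.008,.140,.100,search=4)
    o=proj(c,np.array([[f[0],f[1],.06]]))[0].round().astype(int); w=32;S=6
    im=cv2.resize(c["avg"][o[1]-w:o[1]+w,o[0]-w:o[0]+w],None,fx=S,fy=S,interpolation=cv2.INTER_CUBIC).clip(0,255).astype(np.uint8)
    im2=im.copy()
    for X,h,L,W,col in ((x,.098,.11,.076,(0,0,255)),(y,.008,.14,.1,(0,255,0))):
        P=np.array([[a*L/2,b*W/2] for a,b in((1,1),(1,-1),(-1,-1),(-1,1))]); cc,ss=np.cos(X[2]),np.sin(X[2])
        P=P@np.array([[cc,ss],[-ss,cc]])+X[:2]; p=proj(c,np.c_[P,np.full(4,h)]); p=(p-o+w+.5)*S-.5
        cv2.polylines(im2,[p.round().astype(int)],True,col,1)
    tiles.append(np.hstack([im,im2]))
cv2.imwrite("pics/fit1.png",cv2.resize(np.vstack(tiles),(590,590)))
E
```

```text
top rim h 0.096
   edge offs(mm outward; +y,-y,+x,-x) [np.float64(1.03), np.float64(1.54), np.float64(-2.56), np.float64(-4.42)] -> [0.5898 0.2357] -11.52
top rim h 0.099
   edge offs(mm outward; +y,-y,+x,-x) [np.float64(1.55), np.float64(1.56), np.float64(-0.53), np.float64(-5.43)] -> [0.5889 0.2357] -9.85
foot top
   edge offs(mm outward; +y,-y,+x,-x) [np.float64(4.38), np.float64(4.34), np.float64(0.54), np.float64(0.56)] -> [0.5797 0.2413] -12.17
guard scene
   edge offs(mm outward; +y,-y,+x,-x) [np.float64(-0.0), np.float64(-0.0), np.float64(0.03), np.float64(0.04)] -> [ 0.5557 -0.2421] -3.37
   edge offs(mm outward; +y,-y,+x,-x) [np.float64(0.01), np.float64(-0.0)] -> [ 0.5556 -0.2421] -3.21
scene rim h 0.096
   edge offs(mm outward; +y,-y,+x,-x) [np.float64(-5.59), np.float64(-5.39), np.float64(1.92), np.float64(1.98)] -> [0.5754 0.2295] -12.1
scene rim h 0.099
   edge offs(mm outward; +y,-y,+x,-x) [np.float64(-0.05), np.float64(-1.03), np.float64(2.65), np.float64(2.38)] -> [0.583  0.2491] -12.28
foot top
   edge offs(mm outward; +y,-y,+x,-x) [np.float64(2.69), np.float64(4.32), np.float64(1.02), np.float64(0.89)] -> [0.5827 0.2302] -14.4hp.py:63: RuntimeWarning: All-NaN slice encountered
  c["avg"]=np.mean([q["image"].astype(float) for q in cs],0); c["range_z"]=np.nan_to_num(np.nanmedian(d,0))
```

View pics/fit1.png

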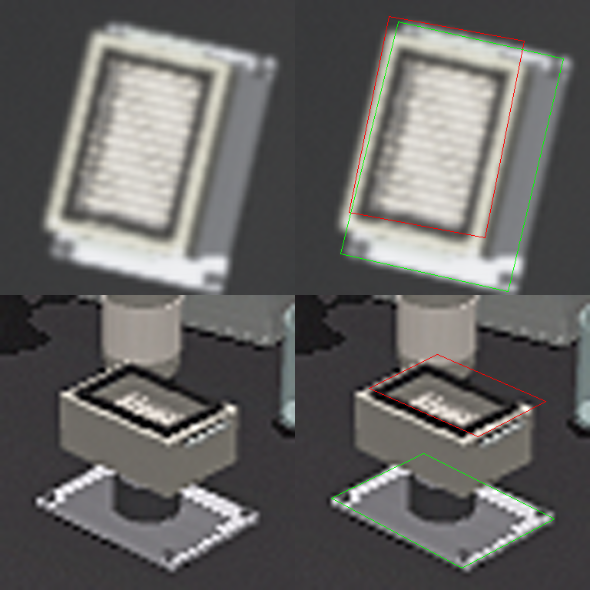

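```bash
python3 - <<'E'
from hp import *
top=pickle.load(open("top1.pkl","rb")); sc=pickle.load(open("scene1.pkl","rb"))
f=(.5787,.2362,np.radians(-12.3))
for n,c in (("top",top),("scene",sc)):
    a=c["avg"]; g=a.mean(2); sat=(a[...,2]-a[...,0])
    for h in (.098,.103):
      for L,W in ((.102,.068),(.098,.064)):
        print(n,"seal outer",h,L,W); edgefit(c,g,f,h,L,W,search=2.2,sign=1)
    print("cream rim"); edgefit(c,sat,f,.098,.110,.076,search=2.2,sign=-1)
    print("foot -y,x"); edgefit(c,g,(.579,.2365,f[2]),.008,.140,.100,search=2.,edges=(1,2,3)); edgefit(c,g,(.579,.2365,f[2]),.008,.140,.100,search=2.)
E
python3 - <<'E'
import sys; sys.path.insert(0,'.')
from hp import *
c=pickle.load(open("top1.pkl","rb")); a=c["avg"]
f=(.5787,.2362,np.radians(-12.3))
# profiles along local x and y at rim height
for ax in (0,1):
    t=np.arange(-.075,.0751,.0025); acc=[]
    for o in np.linspace(-.02,.02,9):
        q=np.c_[t,0*t+o] if ax==0 else np.c_[0*t+o,t]
        cc,ss=np.cos(f[2]),np.sin(f[2]); P=q@np.array([[cc,ss],[-ss,cc]])+f[:2]
        p=proj(c,np.c_[P,np.full(len(t),.098)])
        acc.append([map_coordinates(a[...,k],[p[:,1],p[:,0]],order=1) for k in (0,2)])
    m=np.mean(acc,0); print("axis",ax); print([(round(x*1000,1),int(b),int(r)) for x,b,r in zip(t,*m)])
E
```

```text
top seal outer 0.098 0.102 0.068
   edge offs(mm outward; +y,-y,+x,-x) [np.float64(-2.08), np.float64(-2.09), np.float64(-2.5), np.float64(-2.51)] -> [0.579  0.2374] -12.41
top seal outer 0.098 0.098 0.064
   edge offs(mm outward; +y,-y,+x,-x) [np.float64(-0.07), np.float64(-0.06), np.float64(-0.48), np.float64(-0.48)] -> [0.579  0.2374] -12.44
top seal outer 0.103 0.102 0.068
   edge offs(mm outward; +y,-y,+x,-x) [np.float64(-2.09), np.float64(-2.49), np.float64(-2.59), np.float64(-2.51)] -> [0.5787 0.2367] -12.41
top seal outer 0.103 0.098 0.064
   edge offs(mm outward; +y,-y,+x,-x) [np.float64(-0.08), np.float64(-0.45), np.float64(-0.51), np.float64(-0.93)] -> [0.5788 0.2366] -12.45
cream rim
   edge offs(mm outward; +y,-y,+x,-x) [np.float64(2.52), np.float64(2.54), np.float64(0.51), np.float64(0.48)] -> [0.5786 0.2369] -12.32
foot -y,x
   edge offs(mm outward; +y,-y,+x,-x) [np.float64(-0.01), np.float64(0.55), np.float64(0.54)] -> [0.5786 0.2367] -12.17
   edge offs(mm outward; +y,-y,+x,-x) [np.float64(-2.78), np.float64(-2.73), np.float64(0.56), np.float64(0.54)] -> [0.578  0.23
[... 4081 characters left out ...]
202, 212), (np.float64(17.5), 183, 194), (np.float64(20.0), 151, 161), (np.float64(22.5), 133, 141), (np.float64(25.0), 131, 138), (np.float64(27.5), 106, 113), (np.float64(30.0), 84, 90), (np.float64(32.5), 118, 128), (np.float64(35.0), 171, 187), (np.float64(37.5), 179, 195), (np.float64(40.0), 138, 149), (np.float64(42.5), 88, 92), (np.float64(45.0), 64, 63), (np.float64(47.5), 60, 59), (np.float64(50.0), 60, 58), (np.float64(52.5), 60, 58), (np.float64(55.0), 60, 58), (np.float64(57.5), 59, 57), (np.float64(60.0), 59, 58), (np.float64(62.5), 59, 58), (np.float64(65.0), 59, 57), (np.float64(67.5), 59, 58), (np.float64(70.0), 59, 57), (np.float64(72.5), 59, 57), (np.float64(75.0), 59, 57)]
```

Top-view fits agree: the guard is at (0.553, -0.239) with yaw -3.2°, and the housing at (0.579, 0.237) with yaw -12.35°. The rim height is about 0.098. Next is the grasp.

```bash
cat >> hp.py <<'E'
def qyaw(deg):
    a=np.radians(deg)/2; return [np.cos(a),np.sin(a),0,0]
E
python3 - <<'E'
from bench import *
from hp import *
g=np.array([.5538,-.2398]); q=qyaw(86.8)
print(current_clock())
move_gripper(.045)
move_ptp([*g,.16],q); print(current_clock(),current_position(),current_joint_pos())
servo_line([*g,.05],rate=.12)
f0=current_force()
hit=servo_line([*g,.022],rate=.02,contact_N=3)
print("hit",hit,current_position(),current_force()-f0,current_clock())
p=current_position(); servo_line([*g,p[2]+.0012],rate=.02)
move_gripper(.0)
print("gap",current_finger_gap(),current_position(),current_force()-f0,current_torque(),current_clock())
E
```

```text
1.5
5.2417 [ 0.55409167 -0.23908614  0.16007336] [-5.21906065e-01  4.24239965e-01  1.57445260e+00  2.20353230e-04
  1.14283864e+00 -2.03780513e+00]
hit True [ 0.55369769 -0.23973858  0.02837628] [ 0.29448156 -0.03252606  5.14093171] 7.3167
gap 0.015658105569810454 [ 0.55367886 -0.23965979  0.02945517] [-0.33179281  0.03889417 -0.91476186] [ 0.13166522 -0.00382167  0.00550899] 8.125
```

Run:
```python
from bench import *
from hp import *
p=current_position()
servo_line([p[0],p[1],.21],rate=.15); print(current_force(),current_finger_gap())
servo_line([.5787,.2373,.21],orientation=qyaw(77.65),rate=.2)
servo_line([.5787,.2373,.17],rate=.1)
sleep(.3)
print(current_clock(),current_position(),current_orientation(),current_force(),current_torque(),current_finger_gap())
for n in ("top","scene"):
    c=avgcap(capture,n,6); pickle.dump(c,open(f"{n}2.pkl","wb"))
    o=proj(c,np.array([[.5787,.2373,.15]]))[0].round().astype(int); w=50
    cv2.imwrite(f"pics/{n}2c.png",cv2.resize(c["avg"][o[1]-w:o[1]+w,o[0]-w:o[0]+w],None,fx=5.8,fy=5.8,interpolation=cv2.INTER_CUBIC).clip(0,255))
    print(n,o)
```

```text
[-0.10600943  0.1454018  -0.60838607] 0.015866468270751315
12.8667 [0.57911803 0.23744414 0.17067561] [7.79054154e-01 6.26956347e-01 5.55201072e-04 2.36036550e-04] [ 0.78377824  0.14250902 -0.44956588] [ 0.06602839 -0.00427011 -0.02964845] 0.015640654838402167
top [182 212]
scene [314 166][ WARN:0@3.899] global loadsave.cpp:1063 imwrite_ Unsupported depth image for selected encoder is fallbacked to CV_8U.
hp.py:63: RuntimeWarning: All-NaN slice encountered
  c["avg"]=np.mean([q["image"].astype(float) for q in cs],0); c["range_z"]=np.nan_to_num(np.nanmedian(d,0))
```

View pics/top2c.png

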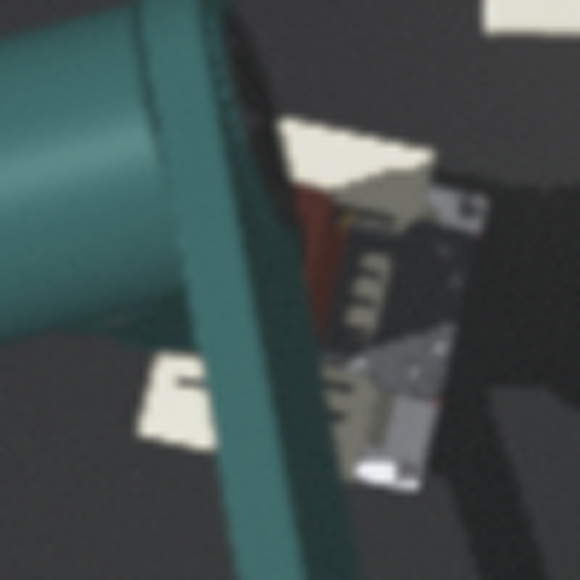

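View pics/scene2c.png

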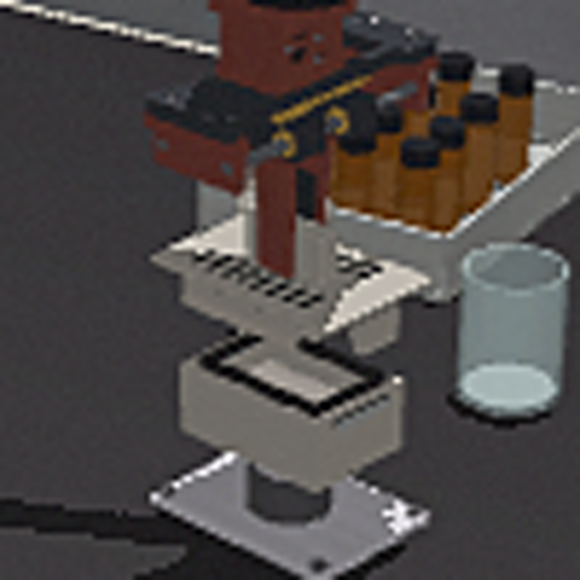

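```bash
cat >> hp.py <<'E'
def scan(c,img,pose,h,edge,lo,hi,L=.140,W=.091,search=4,n=13,sign=-1,prof=False):
    """offset (mm, outward, in world at height h) of strongest edge along part of rect edge; lo,hi local coordinate"""
    t=np.linspace(lo,hi,n); ax={'+y':(0,1),'-y':(0,-1),'+x':(1,1),'-x':(1,-1)}[edge]
    K=np.arange(-search,search+.01,.1)*1e-3*2.5
    half=(W if ax[0]==0 else L)/2
    S=[]
    for tt in t:
        d=ax[1]*(half+K); q=np.c_[0*K+tt,d] if ax[0]==0 else np.c_[d,0*K+tt]
        cc,ss=np.cos(pose[2]),np.sin(pose[2]); P=q@np.array([[cc,ss],[-ss,cc]])+pose[:2]
        p=proj(c,np.c_[P,np.full(len(K),h)]); S.append(map_coordinates(img,[p[:,1],p[:,0]],order=1))
    v=cv2.GaussianBlur(np.mean(S,0)[None].astype(np.float32),(0,0),4)[0]
    g=sign*np.gradient(v); j=int(np.argmax(g)); sl=slice(max(0,j-6),j+7); w=np.clip(g[sl],0,None)
    if prof: print(edge,[int(x) for x in v[::8]])
    return round(float((w*K[sl]).sum()/max(w.sum(),1e-9))*1e3,2), round(float(g[j]),1)
E
python3 - <<'E'
from hp import *
pose=(.5791,.2374,np.radians(-12.35)); h=.1695
c=pickle.load(open("top2.pkl","rb")); g=c["avg"].mean(2)
print("top")
for e,lo,hi in (('+x',-.042,-.012),('+x',-.042,-.03),('+x',-.025,-.012),('-x',.028,.042),('+y',-.067,-.05),('+y',-.06,-.045),('-y',.05,.068),('-y',.056,.068),('-y',-.06,.0)):
    print(e,lo,hi,scan(c,g,pose,h,e,lo,hi,prof=True))
c=pickle.load(open("scene2.pkl","rb")); g=c["avg"].mean(2)
print("scene")
for e,lo,hi in (('+x',-.04,.04),('+x',-.04,-.01),('-x',-.04,.04),('-x',-.04,0.),('+y',-.065,-.03),('+y',.03,.065),('-y',-.06,.06),('-y',-.06,-.02),('-y',.02,.06)):
    print(e,lo,hi,scan(c,g,pose,h,e,lo,hi,prof=True))
print("baseline, first pictures, guard on bench, pose from grasp")
pose=(.5537,-.2397,np.radians(-3.2)); h=.028
for n in("top","scene"):
    c=pickle.load(open(n+"1.pkl","rb")); g=c["avg"].mean(2)
    print(n,[(e,scan(c,g,pose,h,e,-.04,.04)) for e in ('+x','-x','+y','-y')])
    print(n,[(e,a,scan(c,g,pose,h,e,a,b)) for e in ('+x','-x','+y','-y') for a,b in ((-.04,-.02),(.02,.04))])
E
```

```text
top
+x [204, 211, 216, 210, 179, 128, 84, 64, 59, 58, 58]
+x -0.042 -0.012 (-0.5, 6.7)
+x [185, 200, 212, 209, 180, 129, 84, 64, 59, 59, 59]
+x -0.042 -0.03 (-0.5, 6.7)
+x [221, 221, 220, 210, 178, 127, 83, 63, 58, 58, 58]
+x -0.025 -0.012 (-0.5, 6.6)
-x [220, 220, 221, 221, 213, 181, 125, 79, 61, 58, 57]
-x 0.028 0.042 (1.28, 7.2)
+y [223, 223, 219, 201, 161, 110, 74, 59, 57, 57, 57]
+y -0.067 -0.05 (-1.02, 6.5)
+y [220, 221, 219, 201, 161, 110, 73, 60, 58, 57, 57]
+y -0.06 -0.045 (-1.02, 6.5)
-y [157, 155, 151, 143, 132, 116, 97, 82, 76, 74, 74]
-y 0.05 0.068 (1.24, 2.4)
-y [179, 177, 170, 159, 142, 120, 92, 69, 58, 55, 55]
-y 0.056 0.068 (1.48, 3.5)
-y [89, 92, 95, 93, 90, 88, 87, 87, 88, 91, 94]
-y -0.06 0.0 (-3.45, 0.4)
scene
+x [172, 175, 181, 185, 186, 185, 171, 143, 112, 93, 88]
+x -0.04 0.04 (4.49, 4.1)
+x [170, 177, 186, 191, 193, 191, 175, 145, 113, 94, 91]
+x -0.04 -0.01 (4.24, 4.3)
-x [158, 155, 140, 119, 101, 91, 88, 86, 86, 85, 84]
-x -0.04 0.04 (-4.52, 2.7)
-x [183, 175, 152, 117, 85, 64, 57, 56, 56, 55, 55]
-x -0.04 0.0 (-4.26, 4.5)
+y [61, 62, 62, 63, 62, 59, 53, 46
[... 365 characters left out ...]
 0.8)
baseline, first pictures, guard on bench, pose from grasp
top [('+x', (-0.48, 5.2)), ('-x', (1.0, 5.6)), ('+y', (0.29, 4.2)), ('-y', (0.01, 4.9))]
top [('+x', -0.04, (-0.75, 5.0)), ('+x', 0.02, (0.01, 5.5)), ('-x', -0.04, (1.25, 5.6)), ('-x', 0.02, (0.5, 5.8)), ('+y', -0.04, (-0.22, 4.6)), ('+y', 0.02, (0.29, 4.5)), ('-y', -0.04, (0.25, 4.9)), ('-y', 0.02, (0.26, 4.8))]
scene [('+x', (2.0, 5.6)), ('-x', (-1.99, 7.0)), ('+y', (-2.26, 7.1)), ('-y', (2.01, 5.2))]
scene [('+x', -0.04, (1.76, 5.5)), ('+x', 0.02, (2.51, 6.0)), ('-x', -0.04, (-2.01, 7.4)), ('-x', 0.02, (-2.0, 7.3)), ('+y', -0.04, (-2.49, 6.7)), ('+y', 0.02, (-2.27, 7.8)), ('-y', -0.04, (1.78, 5.1)), ('-y', 0.02, (2.24, 5.5))]
```

Run:
```python
from bench import *
from hp import *
q=qyaw(77.62)
T=np.array([.5797,.2383])
servo_line([*T,.135],orientation=q,rate=.08); sleep(.3)
p=current_position(); f0=np.array(current_force()); m0=np.array(current_torque()); np.save("f0.npy",np.r_[f0,m0])
print(current_clock(),p,f0,m0)
e=p-np.r_[T,.135]; print("err mm",e*1e3)
z=.135
while z>.104:
    z-=.001
    hit=servo_line([*T,z],rate=.02,contact_N=8)
    p=current_position(); f=current_force()-f0; m=current_torque()-m0
    print(round(current_clock(),2),"z%.1f"%(p[2]*1e3),f.round(1),m.round(2),hit)
    if abs(f[2])>5 or np.hypot(*f[:2])>4: break
```

```text
14.3583 [0.58000188 0.23839154 0.13547178] [-0.10379871  0.42900108 -1.61808196] [0.01319994 0.00409757 0.01740756]
err mm [0.30187637 0.09153879 0.4717848 ]
14.61 z134.0 [-0.5 -0.3  0.6] [ 0.05  0.03 -0.06] False
14.86 z132.9 [ 0.2 -0.3 -0. ] [-0.02 -0.   -0.05] False
15.11 z131.9 [-0.1 -0.8  0.4] [ 0.01  0.02 -0.03] False
15.36 z130.9 [ 0.  -0.9  0.8] [-0.01 -0.02 -0.04] False
15.61 z129.9 [ 1.  -0.7  1.1] [-0.05  0.    0.05] False
15.86 z128.9 [-0.4 -0.9 -0.3] [-0.01 -0.01  0.03] False
16.11 z127.9 [ 0.7 -1.2 -0.3] [-0.01  0.01  0.  ] False
16.36 z126.9 [-0.3 -0.   0.2] [ 0.01  0.   -0.03] False
16.61 z125.9 [ 0.  -0.1  0.1] [-0.03 -0.03 -0.06] False
16.86 z124.9 [ 0.2 -0.3  0.7] [-0.03 -0.02 -0.01] False
17.11 z123.9 [ 1.1 -0.1  0.8] [ 0.02 -0.01 -0.03] False
17.36 z122.9 [-0.2 -0.7  0.1] [ 0.04 -0.07 -0.04] False
17.61 z121.9 [-0.1 -0.1  0.3] [ 0.   -0.02 -0.08] False
17.86 z120.9 [-0.1  0.6  0.5] [ 0.01 -0.06  0.02] False
18.11 z119.9 [-1.1 -1.1  0.4] [-0.02 -0.01 -0.03] False
18.36 z118.9 [-0.2 -1.  -0.2] [ 0.01 -0.01 -0.  ] False
18.61 z117.9 [-0.4 -0.3  0.5] [ 0.03 -0.   -0.02] False
18.86 z117.0 [0.3 0.  2.2] [0.01 0.19 0.07] False
19.11 z116.4 [-1.  -0.7  5.9] [ 0.04  0.39 -0.03] False
```

```bash
cat > st.py <<'E'
from bench import *
from hp import *
q=qyaw(77.62); B=np.load("f0.npy"); ex=np.array([.977,-.214]); ey=np.array([.214,.977])
def rd(n=3):
    F=[];M=[]
    for _ in range(n):
        F.append(current_force()-B[:3]); M.append(current_torque()-B[3:]); 
        if n>1: sleep(.02)
    F=np.mean(F,0);M=np.mean(M,0)
    loc=np.r_[F[:2]@ex,F[:2]@ey,F[2]]; ml=np.r_[M[:2]@ex,M[:2]@ey,M[2]]
    return loc,ml,current_position()
def show(t=""):
    l,m,p=rd(); print(round(current_clock(),2),"z%.2f"%(p[2]*1e3),"F",l.round(1),"M",m.round(2),"arm mm x%.0f y%.0f"%(-m[1]/l[2]*1e3,m[0]/l[2]*1e3) if l[2]>2 else "",t); return l,m,p
E
python3 - <<'E'
from st import *
T0=np.array([.5797,.2383])
show("before")
for dx in (-.0010,-.0018):
    T=T0+ex*dx
    servo_line([*T0 if dx==-.001 else T0+ex*-.001,.1190],rate=.02)
    servo_line([*T,.1190],rate=.02)
    for z in (.1178,.1172,.1166,.1160,.1155,.1150,.1145):
        hit=servo_line([*T,z],rate=.01,contact_N=8); l,m,p=show(f"dx{dx*1e3}")
        if l[2]>5.5: break
    if abs(m[1]/l[2])<.025: break
E
```

```text
File "<stdin>", line 6
    servo_line([*T0 if dx==-.001 else T0+ex*-.001,.1190],rate=.02)
                    ^^
SyntaxError: invalid syntax
```

Run:
```python
from st import *
T0=np.array([.5797,.2383])
show("before")
Tp=T0
for dx in (-.0010,-.0018):
    T=T0+ex*dx
    servo_line([*Tp,.1190],rate=.02); servo_line([*T,.1190],rate=.02); Tp=T
    for z in (.1178,.1172,.1166,.1160,.1155,.1150,.1145):
        hit=servo_line([*T,z],rate=.01,contact_N=8); l,m,p=show(f"dx{dx*1e3}")
        if l[2]>5.5: break
    if abs(m[1]/l[2])<.025: break
```

```text
19.16 z116.36 F [-1.2 -0.7  5.7] M [-0.03  0.35 -0.  ] arm mm x-61 y-5 before
20.02 z117.89 F [ 0.9 -0.1  1. ] M [ 0.01 -0.24 -0.01]  dx-1.0
20.32 z117.43 F [2.  0.1 1.7] M [ 0.   -0.45 -0.04]  dx-1.0
20.62 z116.90 F [ 1.8 -0.   3.7] M [-0.02 -0.56 -0.03] arm mm x151 y-7 dx-1.0
20.93 z116.35 F [ 1.9 -1.   5.9] M [-0.02 -0.54 -0.02] arm mm x92 y-4 dx-1.0
21.79 z117.99 F [ 3.5 -0.6  3.7] M [-0.07 -0.88 -0.05] arm mm x234 y-18 dx-1.8
22.09 z117.45 F [ 3.4 -1.1  4.3] M [-0.1  -1.   -0.07] arm mm x230 y-24 dx-1.8
22.39 z116.82 F [ 3.8 -1.4  5.8] M [-0.02 -1.13 -0.02] arm mm x195 y-4 dx-1.8
```

Run:
```python
from st import *
T0=np.array([.5797,.2383]); T=T0+ex*-.0004
servo_line([*(T0-ex*.0018),.1195],rate=.03); servo_line([*T,.1195],rate=.03); show("free")
z=.1175
servo_line([*T,z],rate=.02,contact_N=8); show()
pk=0
while z>.1005:
    z-=.0005
    hit=servo_line([*T,z],rate=.012,contact_N=10)
    l,m,p=rd(1); pk=max(pk,l[2])
    print(round(current_clock(),2),"c%.1f z%.2f"%(z*1e3,p[2]*1e3),"F",l.round(1),"M",m.round(2),"gap%.2f"%(current_finger_gap()*1e3),"HIT" if hit else "")
    if l[2]>23: print("force stop"); break
    if p[2]<.1040 and l[2]>15: print("seat?"); break
    if abs(m[0])>1.2 or abs(m[1])>1.5 or np.hypot(*l[:2])>8: print("lateral stop"); break
```

```text
22.94 z119.09 F [ 1.8 -0.3  2.5] M [ 0.07 -0.48 -0.01] arm mm x195 y29 free
23.24 z117.29 F [ 2.3 -0.4  1.7] M [ 0.06 -0.55 -0.04]  
23.49 c117.0 z117.01 F [2.2 0.3 2.5] M [-0.03 -0.48 -0.  ] gap15.94 
23.74 c116.5 z116.72 F [ 1.6 -1.7  4.7] M [-0.07 -0.29 -0.09] gap16.24 
23.99 c116.0 z116.27 F [ 0.7 -1.1  6.4] M [-0.09 -0.23  0.03] gap16.03 
24.24 c115.5 z115.89 F [ 1.  -0.9  7.6] M [-0.09 -0.18  0.01] gap15.71 
24.49 c115.0 z115.49 F [-0.2 -1.1  7.4] M [-0.1  -0.15 -0.02] gap15.82 
24.74 c114.5 z115.12 F [ 0.8 -0.6  9.3] M [-0.05 -0.1   0.03] gap15.69 
24.99 c114.0 z114.77 F [ 0.3 -1.1  8.8] M [-0.12 -0.06 -0.01] gap15.55 
25.24 c113.5 z114.35 F [ 0.2 -1.5 10.2] M [-0.16 -0.03  0.02] gap16.00 
25.49 c113.0 z114.01 F [-0.8 -1.4 10.6] M [-0.15  0.01 -0.01] gap15.77 
25.74 c112.5 z113.63 F [ 0.  -1.  11.5] M [-0.19  0.09 -0.02] gap15.79 
25.99 c112.0 z113.25 F [-0.2 -1.  12.3] M [-0.14  0.12 -0.03] gap15.84 
26.24 c111.5 z112.83 F [-0.4 -0.8 13. ] M [-0.18  0.15 -0.  ] gap15.47 
26.49 c111.0 z112.50 F [-0.2 -1.5 14.1] M [-0.24  0.17 -0.01] gap15.83 
26.74 c110.5 z112.14 F [-1.  -1.3 
[... 477 characters left out ...]
107.0 z108.20 F [ 0.8  0.4 10.1] M [ 0.07  0.11 -0.01] gap15.73 
28.74 c106.5 z107.65 F [ 0.3 -1.  11.5] M [ 0.01  0.11 -0.05] gap16.10 
28.99 c106.0 z107.18 F [ 0.9 -0.7 12. ] M [0.02 0.12 0.01] gap15.62 
29.24 c105.5 z106.74 F [ 1.  -0.4 12.6] M [0.02 0.22 0.02] gap15.72 
29.49 c105.0 z105.31 F [1.9 0.9 5.5] M [ 0.38 -0.26 -0.02] gap15.68 
29.74 c104.5 z104.76 F [2.8 1.4 6.8] M [ 0.33 -0.14 -0.02] gap16.38 
29.99 c104.0 z104.55 F [ 1.2  1.1 10.2] M [ 0.3  -0.05  0.  ] gap16.10 
30.24 c103.5 z104.32 F [ 1.2 -0.3 11.4] M [0.23 0.13 0.  ] gap15.71 
30.49 c103.0 z104.14 F [ 0.5  0.1 13.4] M [ 0.13  0.24 -0.02] gap16.12 
30.74 c102.5 z103.98 F [-0.6 -0.6 15.8] M [0.06 0.37 0.  ] gap15.89 
seat?
```

The force profile matches the description: a 19 N peak, a drop, a 12.6 N peak, a drop to 5.5 N, then a rise at about 12 N/mm, which is the housing's own stiffness. The guard looks clipped home, so I'll unload, release and check.

Run:
```python
from st import *
T0=np.array([.5797,.2383]); T=T0+ex*-.0004
for z in (.104,.1048):
    servo_line([*T,z],rate=.02); show(f"c{z}")
move_gripper(.040); print("gap",current_finger_gap()); show("open")
servo_line([*T,.16],rate=.08); servo_line([*T,.24],rate=.15); show("up")
move_ptp([.45,-.02,.30],qyaw(77.6)); print(current_clock(),current_position())
sleep(.2)
for n in ("top","scene"):
    c=avgcap(capture,n,6); pickle.dump(c,open(f"{n}3.pkl","wb"))
    o=proj(c,np.array([[.5787,.2373,.10]]))[0].round().astype(int); w=40
    cv2.imwrite(f"pics/{n}3c.png",cv2.resize(c["avg"][o[1]-w:o[1]+w,o[0]-w:o[0]+w],None,fx=7,fy=7,interpolation=cv2.INTER_CUBIC).clip(0,255).astype(np.uint8))
    cv2.imwrite(f"pics/{n}3.png",c["image"])
    P,uv=cloud(c,np.ones(c["range_z"].shape,bool)); f=np.array([.5787,.2373])
    d=(P[:,:2]-f); lx=d@ex; ly=d@ey
    s=(abs(lx)<.066)&(abs(ly)<.042)&((abs(ly)>.015)|(abs(lx)>.036))&(P[:,2]>.095)&(P[:,2]<.115)
    A=np.c_[lx[s],ly[s],np.ones(s.sum())]; co=np.linalg.lstsq(A,P[s,2],rcond=None)[0]
    print(n,s.sum(),"plate top z & tilt",co, "med",np.median(P[s,2]))
    if n=="top": edgefit(c,c["avg"].mean(2),(.5787,.2373,np.radians(-12.4)),.103,.140,.091,search=3)
print(current_clock())
```

```text
31.04 z104.54 F [0.6 0.3 8.5] M [ 0.3  -0.05  0.01] arm mm x6 y35 c0.104
31.34 z104.83 F [2.  2.3 5.6] M [ 0.52 -0.21 -0.04] arm mm x37 y93 c0.1048
gap 0.04014311713651984
31.98 z104.50 F [-1.6 -1.8  5.2] M [-0.21  0.25 -0.03] arm mm x-48 y-40 open
33.55 z238.57 F [ 0.1 -0.8  1.5] M [-0.04 -0.02 -0.03]  up
34.6833 [ 0.45057193 -0.01953919  0.29979346]
top 1407 plate top z & tilt [ 0.00104916 -0.00154291  0.10460641] med 0.10460645820558231
   edge offs(mm outward; +y,-y,+x,-x) [np.float64(0.49), np.float64(0.48), np.float64(0.52), np.float64(0.51)] -> [0.5789 0.2378] -12.37
scene 275 plate top z & tilt [0.00203928 0.00113961 0.101896  ] med 0.10192756443535769
35.4833hp.py:63: RuntimeWarning: All-NaN slice encountered
  c["avg"]=np.mean([q["image"].astype(float) for q in cs],0); c["range_z"]=np.nan_to_num(np.nanmedian(d,0))
```

View pics/scene3c.png

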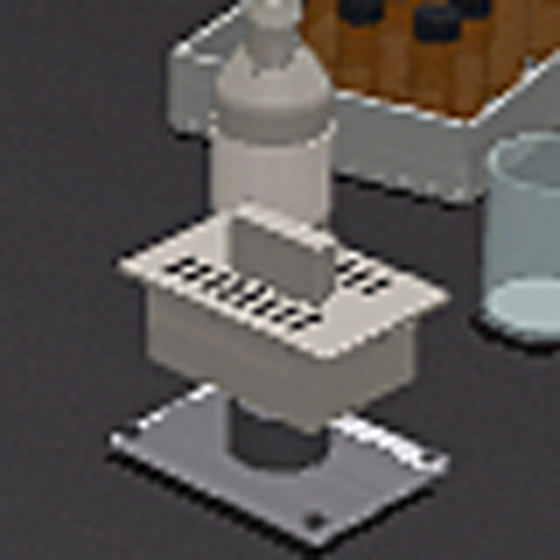

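View pics/top3.png

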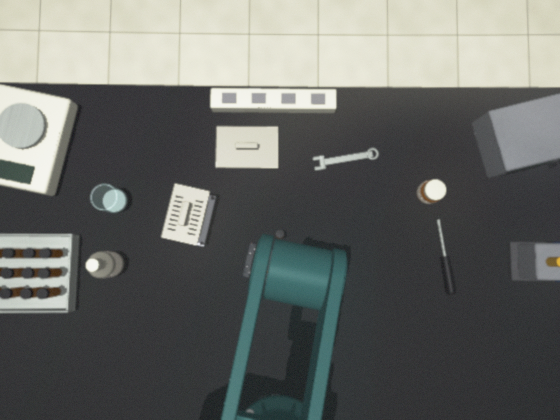

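The scene crop shows the guard flush and level on the housing. The top view shows it centred at about (188,215), all bystanders where they started, and the arm clear. Fitted tilt is about 0.001–0.002 rad and the centre is within 1 mm of the housing. I'm handing in.

Run:
```python
from bench import *
from hp import *
c=capture("top"); r=silhouettes("top","guard_grip"); print([(round(x["conf"],2),np.round(x["xy"]).tolist()) for x in r])
a=pickle.load(open("top1.pkl","rb"))["avg"]; d=np.abs(c["image"].astype(float)-a).mean(2)
for n,(x,y) in dict(vial=(280,234),bottle=(104,264),beaker=(110,198),blank=(247,147),spanner=(345,158),jar=(432,190),screwdriver=(446,260)).items():
    print(n,round(d[y-12:y+13,x-12:x+13].mean(),1),end="; ")
print(current_clock()); close_job()
```

```text
[(0.83, [189.0, 217.0]), (0.7, [108.0, 201.0])]
vial 6.1; bottle 1.2; beaker 1.3; blank 1.0; spanner 1.7; jar 1.2; screwdriver 2.1; 35.5833
the job is handed in; nothing more can be done
```

I gripped the guard by its rib, carried it over the housing and pressed it down in 0.5 mm steps until it clicked home. Then I released it, moved the arm clear and handed the job in at 35.6 s. There was no verdict.

**Centring:** on first contact only one clip arm was touching, so I shifted the guard about 0.4 mm lengthways before pressing.

**Click:** the force rose to 19 N and dropped, rose to 12.6 N and dropped to 5.5 N. It then rose steeply at roughly the housing's own stiffness. I stopped at 16 N, well under the 40 N limit.

**Last checks:**
- **Position:** in the top camera the guard's centre was within 1 mm of the housing's, and its yaw was -12.37° against about -12.4° for the housing.
- **Level:** the fitted tilt was about 0.002 rad.
- **Bystanders:** none showed any visible movement. The vial's patch of the picture differed slightly; I put that down to the arm's edge and shadow, but did not confirm it.

**Uncertain or disagreeing:**
- **Gap to the rim:** the cameras' heights for the plate differ by about 2.7 mm. From the depth readings I can only put the gap between plate and rim at about 0 to 1 mm. That it is fully home rests on the force profile and the level reading.
- **Touch on release:** as the fingers opened, their tips seem to have touched the plate lightly, at about 4 N.

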